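Close the fastener jars with the lids from the stack

ROBOT

A 6-joint arm with a two-finger parallel gripper is mounted at the origin on a cart in front of the work surface, level with it; the furniture and walls round the work are solid. World frame = base frame: x ahead of the robot, y to its left, z up, the work surface at z = 0. Lengths are in m, angles in rad, forces in N, time in s.
With the tool pointing down it reaches from about 0.3 to 0.875 m from the base axis. Payload 6.4 kg.
Tool frame: the origin (TCP) lies midway between the tips of the shut fingers; the grasp point (between the pads) lies 19 mm behind it; z points along the fingers, y is the line along which they close (so a half turn about z gives the same grasp; the last joint's range is limited). The gripper opens to 85 mm and grips with 20 to 120 N. Pads are 22 mm wide; open, the fingers measure 114 mm over their backs; the gripper's body (76 mm by 85 mm) begins 54 mm behind the grasp point. The pads swing forward as they close: fully open they stand 13 mm farther back than shut.
Start: joints at [-1.552, 0.181, 1.607, -0, 1.354, -0.206], TCP at [0.128, -0.561, 0.231] pointing down, gripper open.
Joint ranges: [-2.99, 2.99], [-0.89, 2.07], [0.3, 2.58], [-1.14, 4.28], [0, 2.63], [-3.12, 3.12]. Speed limits (rad/s): [2.57, 2.57, 3.01, 3.14, 3.14, 3.14].

INTERFACE

Orientations are given as a unit quaternion [w, x, y, z].
In Python, from bench import sensors, vision, ctrl gives the robot as it stands.
- The arm moves only by the tool carry_out, never from a script. Its argument "deltas" is text: rows parted by semicolons, each of 7 numbers parted by spaces: the shift along the tool's x, y, z in mm, then the turn, a rotation vector about the tool's x, y, z in rad, then the closure, from 0 (fully open) to 1 (shut). In form: tx ty tz ax ay az claw; .... A call has 1 to 12 rows; each row is the pose to reach, as a shift and turn from the pose commanded when the call began, along the tool's axes at that moment; what a row does not reach only later rows make up. A row lasts 1/8 s, in which the tool goes at most 62.5 mm and 10.7 degrees, less where a joint would pass 70% of its speed; a pose out of reach is approached as far as the arm can. A call with a gripper value outside its range is refused whole. The fingers move at their own pace and stop on an object; the grip force is fixed at half the most. Time passes only in rows, so rows that repeat a pose let the fingers close. It gives the time, the measured TCP pose, the force, the opening and the grip force at its end, in the units of the state.
- sensors.get_obs(): the state, without advancing time (a new reading comes with each control period).
- vision.camera(name): name is "scene" or "top" or "wrist"; returns the picture (384x512x3 uint8, blue, green, red); there is no depth.
- vision.camera_model(name): a dict with "K" (3x3 intrinsics, pixels), "k1" (the pictures are not rectified: a ray, as slopes to the right and down, at radius r is drawn at 1 + k1 r^2 times it, then the intrinsics apply), "extrinsics" (4x4, takes a point from world to camera coordinates); the wrist camera has in their place "hand_eye" (4x4, takes a point from camera to tool coordinates, whose origin is the TCP and whose axes are the flange's). Camera axes: x right, y down, z forward; pixel columns grow to the right and rows downward; lengths in m; the calibration is good to about 2 mm. A picture is of the moment at which its call begins: read the wrist's pose just before it. camera_model takes no time and is no camera call.
- ctrl.hand_in(): hands the job in; it is judged then, once.
The state is a dict: "time_s": time; "q": joint angles; "dq": joint speeds; "joint_efforts": joint torques, N m; "eef_pos": TCP position; "eef_rot": TCP orientation; "wrist_force": force on the tool from outside, world axes, zero at the start; "torque": the same for the moment, N m; "opening": opening from 0.0 (shut) to 1.0 (fully open); "grasp_force": force on a finger pad.
Only numpy, scipy, OpenCV 4.12 (cv2) and the standard library are available. Lean on these libraries where they do the work, as an engineer would, in place of code of your own. Each camera call takes 0.05 s, during which the arm holds its last target. There are 200 camera calls.

TASK

The fastener jars stand open and their four coloured lids lie piled in one stack. Take the stack apart and close each of the four open jars with the lid of its own colour and size, pushed fully down so that it sits level on the rim, without tipping any jar over.

Things in the scene. Friction and masses are not known exactly. Their poses are not given: they have to be found in the camera images.
- lid_black: black round jar lid, 66 mm outside diameter, 16 mm high, ribbed skirt, flat top, 40 g; hollow and open underneath (13 mm deep inside, inside diameter 61.6 mm). At the start: lowest in the stack, on the table. Origin: centre of its underside (the skirt's lower edge); z up.
- lid_orange: orange round jar lid, 55 mm outside diameter, 16 mm high, ribbed skirt, flat top, 32 g; hollow and open underneath (13 mm deep inside, inside diameter 50.6 mm). At the start: stands on the black lid. Origin: centre of its underside (the skirt's lower edge); z up.
- lid_blue: blue round jar lid, 44 mm outside diameter, 16 mm high, ribbed skirt, flat top, 26 g; hollow and open underneath (13 mm deep inside, inside diameter 39.6 mm). At the start: stands on the orange lid. Origin: centre of its underside (the skirt's lower edge); z up.
- lid_green: green round jar lid, 33 mm outside diameter, 16 mm high, ribbed skirt, flat top, 20 g; hollow and open underneath (13 mm deep inside, inside diameter 28.6 mm). At the start: top of the stack. Origin: centre of its underside (the skirt's lower edge); z up.
- jar_black: open white jar with a black collar, loose, holding steel bolts: body 70 mm diameter, 70 mm high to the rim. Its neck is the top 17 mm: 56.6 mm diameter at the collar, narrowing over the last 9 mm to 49.6 mm at the rim, so that the lid centres itself. Origin: centre of its underside; z up. With the black lid fully on, the rim touches the inside of the lid's top: the lid's origin is 57 mm above the jar's origin, on its axis, and the skirt ends 4 mm above the collar.
- jar_orange: open white jar with a orange collar, loose, holding steel washers: body 59 mm diameter, 62 mm high to the rim. Its neck is the top 17 mm: 45.6 mm diameter at the collar, narrowing over the last 9 mm to 38.6 mm at the rim, so that the lid centres itself. Origin: centre of its underside; z up. With the orange lid fully on, the rim touches the inside of the lid's top: the lid's origin is 49 mm above the jar's origin, on its axis, and the skirt ends 4 mm above the collar.
- jar_blue: open white jar with a blue collar, loose, holding brass nuts: body 48 mm diameter, 54 mm high to the rim. Its neck is the top 17 mm: 34.6 mm diameter at the collar, narrowing over the last 9 mm to 27.6 mm at the rim, so that the lid centres itself. Origin: centre of its underside; z up. With the blue lid fully on, the rim touches the inside of the lid's top: the lid's origin is 41 mm above the jar's origin, on its axis, and the skirt ends 4 mm above the collar.
- jar_green: open white jar with a green collar, loose, holding copper rivets: body 37 mm diameter, 46 mm high to the rim. Its neck is the top 17 mm: 23.6 mm diameter at the collar, narrowing over the last 9 mm to 16.6 mm at the rim, so that the lid centres itself. Origin: centre of its underside; z up. With the green lid fully on, the rim touches the inside of the lid's top: the lid's origin is 33 mm above the jar's origin, on its axis, and the skirt ends 4 mm above the collar.
Mind the look-alikes: they are no part of the job. What is meant by the lid_orange is not yellow, and is the smaller of those in its own colour.

How it is judged:
By the outcome, as a careful person would: the job done as asked, in the order asked, and still so for the second after the job is handed in, with the robot touching nothing.
It also fails if it takes over 88 s, if anything falls off the work surface, if the arm or the gripper's body presses on something with over 40 N, if the wrist force passes 120 N, or if a joint passes its speed limit or range.

## Working session

There is one attempt and no reset: what is moved stays moved. The work goes in short steps, Python scripts to look and compute and a tool call to move; the robot and the scene stay as the last step left them, time stands still between calls to the robot, and variables do not carry over. Pictures are saved under pics/ and viewed, at most 14 in all, crops included, and the job is handed in when it is done.

Besides the shell and the picture viewer there is one more tool, called after "Request:" as name(argument=value, ...) on one line, values as JSON. carry_out: Moves the arm, as the interface text tells. Its arguments: {"type":"object","properties":{"deltas":{"type":"string"}},"required":["deltas"]}

```bash
ls; mkdir -p pics; python3 - <<'E'
from bench import sensors, vision, ctrl
import cv2,numpy as np
o=sensors.get_obs();print(o)
for n in ("scene","top","wrist"):
    cv2.imwrite(f"pics/{n}0.png",vision.camera(n)); print(n,vision.camera_model(n))
a=[cv2.imread(f"pics/{n}0.png") for n in ("scene","top")]
for n in ("scene","top"): cv2.imwrite(f"pics/{n}0b.png",cv2.resize(cv2.imread(f"pics/{n}0.png"),(800,600),interpolation=cv2.INTER_CUBIC))
E
```

```text
pics
{'time_s': 0.0, 'q': array([-1.55227980e+00,  1.81540340e-01,  1.60801134e+00,  8.83904653e-06,
        1.35382323e+00, -2.06273021e-01]), 'dq': array([-0.00099075, -0.0014328 ,  0.00191953,  0.00021634, -0.00116954,
       -0.00067792]), 'joint_efforts': array([-1.18215066e-03, -4.44865394e+01, -3.51340055e+01, -1.90440837e-04,
        9.07080132e-03,  2.06672115e-05]), 'eef_pos': array([ 0.12819252, -0.55995265,  0.23038295]), 'eef_rot': array([-8.86803437e-04,  9.93690066e-01,  1.12157291e-01,  8.78311210e-05]), 'wrist_force': array([-0.00271747, -0.14294958,  0.14754313]), 'torque': array([ 0.03634242,  0.0093751 , -0.01907498]), 'grasp_force': 0.0, 'opening': 1.001816968385653}
scene {'K': array([[444.14362742,   0.        , 252.85909766],
       [  0.        , 444.14362742, 196.99635439],
       [  0.        ,   0.        ,   1.        ]]), 'k1': -0.13322495638443266, 'extrinsics': array([[ 0.14449587,  0.98937542, -0.01603816, -0.1128486 ],
       [ 0.695079  , -0.11302386, -0.70999352, -0.31720567],
       [-0.70426283,  0.09144334, -0.70402556,  1.35382167],
       [ 0.
[... 257 characters left out ...]
: array([[ 0.02910012, -0.99957538, -0.00149473, -0.00333915],
       [-0.99408508, -0.02878369, -0.10472039,  0.51861281],
       [ 0.1046329 ,  0.00453326, -0.99450058,  0.87077286],
       [ 0.        ,  0.        ,  0.        ,  1.        ]])}
wrist {'K': array([[279.12371757,   0.        , 257.50366396],
       [  0.        , 279.12371757, 190.59257091],
       [  0.        ,   0.        ,   1.        ]]), 'k1': 0.011338541809776984, 'hand_eye': array([[ 0.00158422, -0.95365023, -0.30091317,  0.07709524],
       [ 0.99999807,  0.00115992,  0.00158869, -0.00163659],
       [-0.00116602, -0.30091511,  0.95365022, -0.14324729],
       [ 0.        ,  0.        ,  0.        ,  1.        ]])}
```

View pics/scene0b.png

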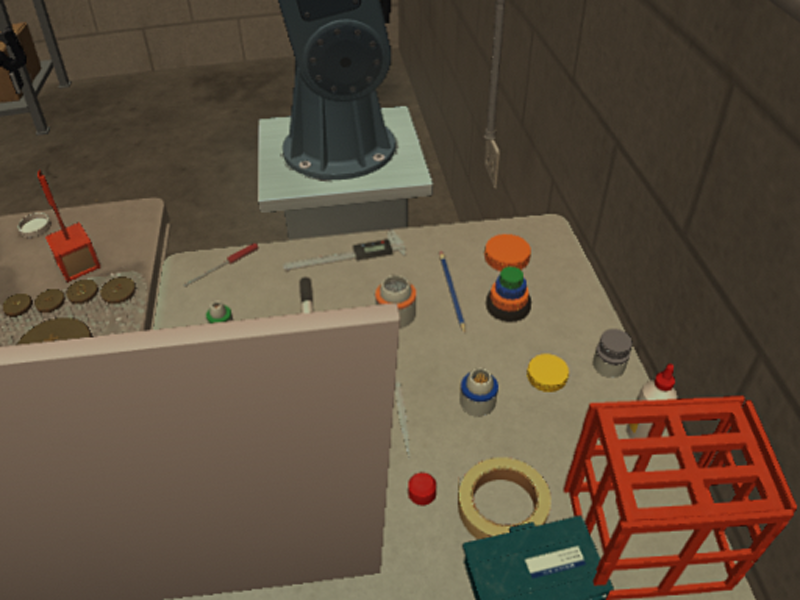

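View pics/top0b.png

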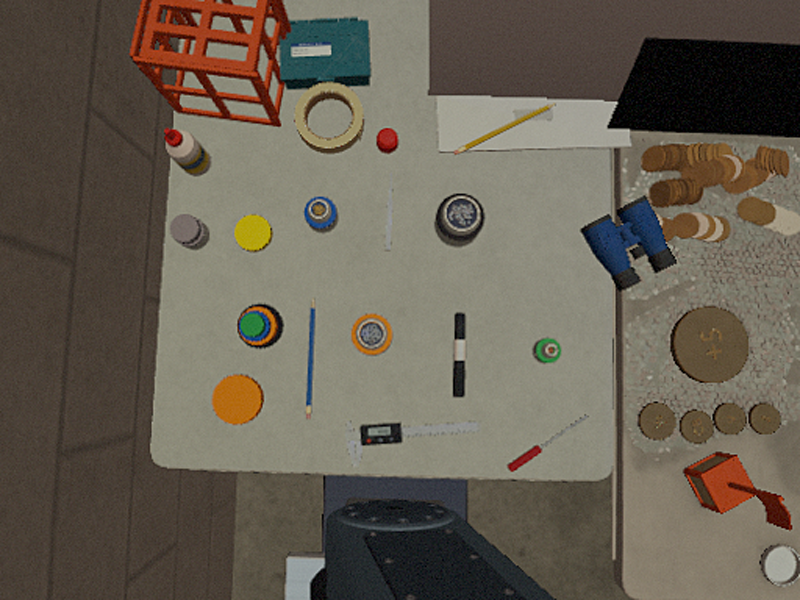

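Candidates (top view, 800×600 px):
- Orange lids: the lone one at (238,399) is the larger look-alike. The one in the stack at (260,326) is smaller, so it is the one meant.
- The yellow disc at (253,233) and the grey lidded jar at (188,231) are not part of the job.
- Jars: black (460,216), orange (372,334), blue (320,213), green (547,350).

I'll confirm these in enlarged crops.

```bash
cat > h.py <<'E'
import numpy as np, cv2
from scipy.spatial.transform import Rotation as R
from bench import sensors, vision
def ray(m,u,v):
    K=m["K"]; d=np.array([(u-K[0,2])/K[0,0],(v-K[1,2])/K[1,1]]); s=d.copy()
    for _ in range(20): s=d/(1+m["k1"]*(s@s))
    return np.r_[s,1]
def hit(T,m,u,v,z):   # T camera->world
    d=T[:3,:3]@ray(m,u,v); c=T[:3,3]; return c+d*(z-c[2])/d[2]
def fixed(n,u,v,z):
    m=vision.camera_model(n); return hit(np.linalg.inv(m["extrinsics"]),m,u,v,z)
def toolT(o):
    T=np.eye(4); q=o["eef_rot"]; T[:3,:3]=R.from_quat([q[1],q[2],q[3],q[0]]).as_matrix(); T[:3,3]=o["eef_pos"]; return T
def wrist(o,u,v,z):
    m=vision.camera_model("wrist"); return hit(toolT(o)@m["hand_eye"],m,u,v,z)
def proj(n,p,o=None):
    m=vision.camera_model(n); E=m["extrinsics"] if n!="wrist" else np.linalg.inv(toolT(o)@m["hand_eye"])
    c=E@np.r_[p,1]; s=c[:2]/c[2]; s=s*(1+m["k1"]*(s@s)); return m["K"][:2,:2]@s+m["K"][:2,2]
def delta(pos,yaw_y=None):
    """shift in tool axes (mm) to world TCP pos; turn to point straight down with tool y at yaw angle (mod pi)"""
    o=sensors.get_obs(); T=toolT(o); d=T[:3,:3].T@(np.array(pos)-T[:3,3])*1e3
    return d.round(1)
E
python3 - <<'E'
import cv2,numpy as np
from h import *
im=cv2.imread("pics/top0.png"); S=1/1.5625
c={"stack":(260,326),"black":(460,216),"orange":(372,334),"blue":(320,213),"green":(547,350),"lookalike":(238,399)}
t=[]
for k,(u,v) in c.items():
    u0,v0=int(u*S)-26,int(v*S)-26; print(k,u0,v0)
    t.append(cv2.resize(im[v0:v0+52,u0:u0+52],(260,260),interpolation=cv2.INTER_CUBIC))
cv2.imwrite("pics/crop1.png",np.vstack([np.hstack(t[:3]),np.hstack(t[3:])]))
E
```

```text
stack 140 182
black 268 112
orange 212 187
blue 178 110
green 324 198
lookalike 126 229
```

View pics/crop1.png

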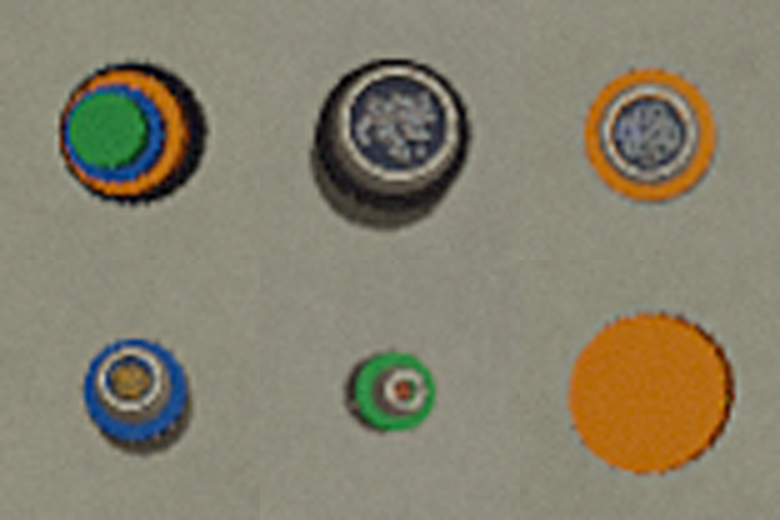

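```bash
python3 - <<'E'
from h import *
P={"lg":(140,182,107,128,.064),"lb":(140,182,115,132,.048),"lo":(140,182,124.5,131,.032),"lk":(140,182,135,133,.016),
"jk":(268,112,141,121,.070),"jo":(212,187,129,133,.062),"jb":(178,110,129,119,.054),"jg":(324,198,145,128,.046),"look":(126,229,128,133,.016)}
for k,(u0,v0,a,b,z) in P.items():
    u,v=u0+a/5-.4,v0+b/5-.4
    p=fixed("top",u,v,z); q=proj("scene",p)
    print(k,p.round(4),"r",np.hypot(*p[:2]).round(3),"scene800",(q*1.5625).round(0))
print(R.from_matrix(toolT(sensors.get_obs())[:3,:3]).as_matrix().round(3))
E
```

```text
lg [0.4823 0.2097 0.064 ] r 0.526 scene800 [509. 272.]
lb [0.4817 0.2098 0.048 ] r 0.525 scene800 [508. 280.]
lo [0.4834 0.2092 0.032 ] r 0.527 scene800 [507. 289.]
lk [0.4836 0.2079 0.016 ] r 0.526 scene800 [505. 297.]
jk [ 0.6482 -0.0807  0.07  ] r 0.653 scene800 [313. 384.]
jo [0.4743 0.0426 0.062 ] r 0.476 scene800 [393. 282.]
jb [0.652  0.1254 0.054 ] r 0.664 scene800 [478. 374.]
jg [ 0.4603 -0.2128  0.046 ] r 0.507 scene800 [214. 304.]
look [0.3754 0.2378 0.016 ] r 0.444 scene800 [506. 248.]
[[ 0.975  0.223 -0.   ]
 [ 0.223 -0.975  0.001]
 [ 0.    -0.001 -1.   ]]
```

Checks against scene view: green lid, orange and blue jars agree to within a few pixels; reach is fine for all. Setting out above the stack, axes squared with the world.

Request:
carry_out(deltas="405 -328 0 0 0 0.225 0;405 -328 0 0 0 0.225 0;405 -328 0 0 0 0.225 0;405 -328 0 0 0 0.225 0;405 -328 0 0 0 0.225 0;405 -328 0 0 0 0.225 0;405 -328 0 0 0 0.225 0;517 -672 40 0 0 0.225 0;517 -672 40 0 0 0.225 0;517 -672 40 0 0 0.225 0;517 -672 40 0 0 0.225 0;517 -672 40 0 0 0.225 0")

```text
time_s: 1.65
eef_pos: [0.4585, 0.091, 0.2026]
eef_rot: [0.0, 1.0, -0.0, 0.0]
wrist_force: [0.7, -0.9, 0.2]
opening: 1.006
grasp_force: 0.0
```

Request:
carry_out(deltas="24 -118 40 0 0 0 0;24 -118 40 0 0 0 0;24 -118 40 0 0 0 0;24 -118 40 0 0 0 0;24 -118 40 0 0 0 0")

```text
time_s: 2.28
eef_pos: [0.4829, 0.2058, 0.1632]
eef_rot: [0.0, 1.0, -0.001, 0.0]
wrist_force: [0.1, 0.9, 0.1]
opening: 0.999
grasp_force: 0.0
```

```bash
python3 - <<'E'
from h import *
o=sensors.get_obs(); im=vision.camera("wrist"); np.save("o1.npy",o,allow_pickle=True)
print(o["eef_pos"],o["eef_rot"],o["q"])
cv2.imwrite("pics/w1.png",cv2.resize(im,(800,600),interpolation=cv2.INTER_CUBIC))
print(proj("wrist",[.4825,.2095,.064],o)*1.5625)
E
```

```text
[0.48289275 0.20583573 0.16319499] [ 7.07434702e-05  9.99999543e-01 -8.49292568e-04  4.33390283e-04] [ 1.76778446e-01  1.42265363e-01  1.79700084e+00 -3.13556281e-04
  1.20149833e+00  1.74938642e+00]
[398.14659753 299.07016826]
```

View pics/w1.png

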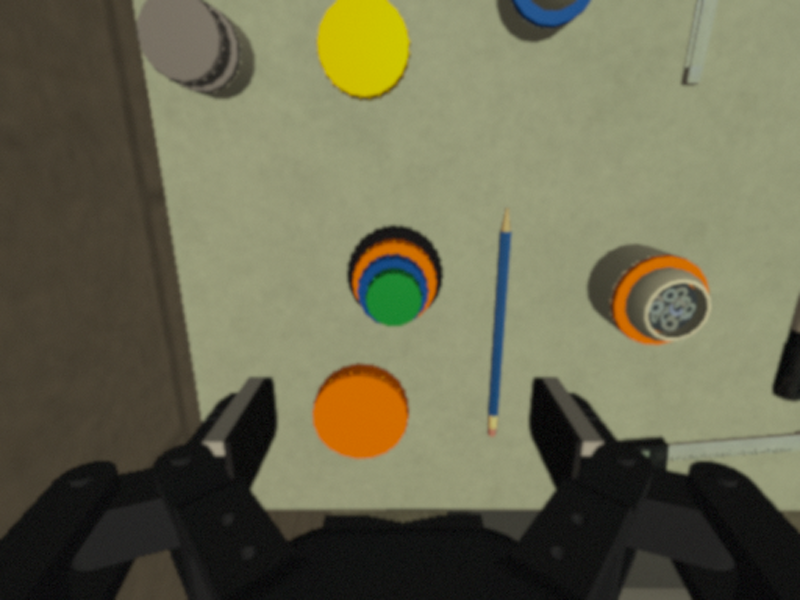

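The wrist view shows the stack's green top at (394,297), concentric blue/orange/black behind, big orange look-alike at (361,411), orange jar rim at (674,307).

```bash
python3 - <<'E'
from h import *
o=np.load("o1.npy",allow_pickle=True).item()
for n,u,v,z in (("green",394,297,.064),("orange lid",396,280,.032),("black",395,269,.016),("jo rim",674,307,.062)):
    p=wrist(o,u/1.5625,v/1.5625,z); print(n,p.round(4))
print(delta([.4825,.2105,.049]))
E
```

```text
green [0.4838 0.2119 0.064 ]
orange lid [0.4854 0.2111 0.032 ]
black [0.4888 0.212  0.016 ]
jo rim [0.4769 0.0469 0.062 ]
[ -0.7  -4.7 114.4]
```

Request:
carry_out(deltas="0 -3 60 0 0 0 0;0 -3 80 0 0 0 0;0 -3 80 0 0 0 0")

```text
time_s: 2.7
eef_pos: [0.4816, 0.2086, 0.0816]
eef_rot: [0.0, 1.0, -0.001, -0.001]
wrist_force: [0.4, -0.8, -0.0]
opening: 1.003
grasp_force: 0.0
```

Request:
carry_out(deltas="1 -3 32 0 0 0 0;1 -3 32 0 0 0 0;1 -3 32 0 0 0 0.4;1 -3 32 0 0 0 1;1 -3 32 0 0 0 1;1 -3 32 0 0 0 1;1 -3 32 0 0 0 1")

```text
time_s: 3.58
eef_pos: [0.4844, 0.2131, 0.0521]
eef_rot: [-0.0, 1.0, 0.0, 0.001]
wrist_force: [-2.7, -0.5, 7.9]
opening: 0.357
grasp_force: 58.7
```

Request:
carry_out(deltas="0 0 -20 0 0 0 1;0 0 -70 0 0 0 1;-22 423 -90 0 0 0 1;-22 423 -90 0 0 0 1;-22 423 -90 0 0 0 1;-22 423 -90 0 0 0 1;-22 423 -90 0 0 0 1;-22 423 -90 0 0 0 1;-22 423 -90 0 0 0 1;-22 423 -90 0 0 0 1;-22 423 -90 0 0 0 1")

```text
time_s: 4.95
eef_pos: [0.4612, -0.2096, 0.1406]
eef_rot: [-0.0, 1.0, -0.0, -0.0]
wrist_force: [0.4, -0.2, 0.4]
opening: 0.357
grasp_force: 59.5
```

```bash
cat >look.py <<'E'
import sys
from h import *
n=sys.argv[1]; exp=[float(a) for a in sys.argv[2:5]]
o=sensors.get_obs(); im=vision.camera("wrist"); np.save(f"o_{n}.npy",o,allow_pickle=True)
print(o["time_s"],o["eef_pos"].round(4)); cv2.imwrite(f"pics/{n}.png",cv2.resize(im,(800,600),interpolation=cv2.INTER_CUBIC)); print((proj("wrist",exp,o)*1.5625).round())
E
python3 look.py w2 .462 -.210 .046
```

```text
4.95 [ 0.4612 -0.2096  0.1406]
[405. 299.]
```

View pics/w2.png

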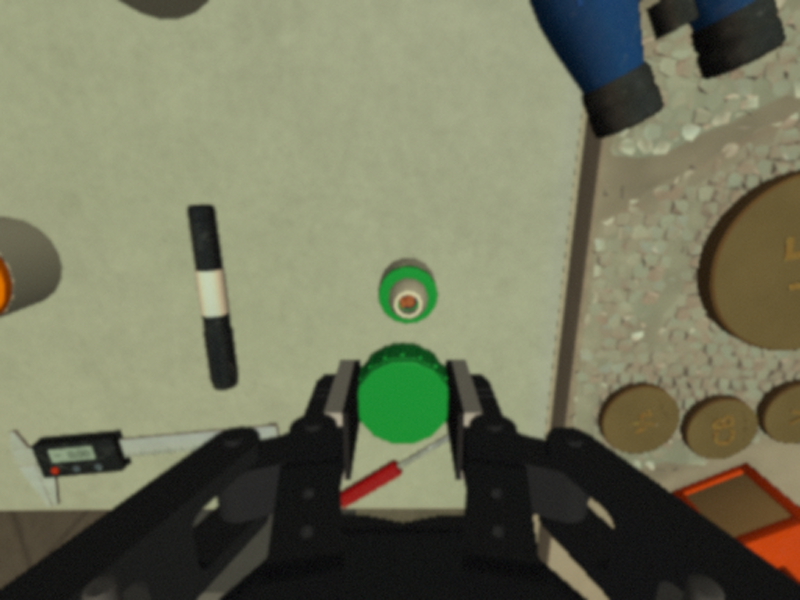

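Green lid is held at (403,401); the green jar's rim shows at (408,303), close to the prediction.

```bash
python3 - <<'E'
from h import *
o=np.load("o_w2.npy",allow_pickle=True).item()
S=1/1.5625
print("rim",wrist(o,408*S,303*S,.046).round(4)); 
for z in (.155,.158): print("lid",wrist(o,403*S,401*S,z).round(4))
E
```

```text
rim [ 0.4598 -0.2116  0.046 ]
lid [ 0.4611 -0.2085  0.155 ]
lid [ 0.4629 -0.2085  0.158 ]
```

Request:
carry_out(deltas="-2 3 50 0 0 0 1;-2 3 80 0 0 0 1;-2 3 90 0 0 0 1;-2 3 97 0 0 0 1;-2 3 101 0 0 0 1;-2 3 104 0 0 0 1;-2 3 106 0 0 0 1;-2 3 106 0 0 0 1")

```text
time_s: 6.0
eef_pos: [0.4604, -0.2137, 0.0368]
eef_rot: [0.001, 1.0, -0.0, 0.001]
wrist_force: [-4.2, 3.1, 14.7]
opening: 0.361
grasp_force: 61.0
```

Request:
carry_out(deltas="0 0 -1 0 0 0 0.4;0 0 -1 0 0 0 0.2;0 0 -2 0 0 0 0;0 0 -40 0 0 0 0;0 0 -100 0 0 0 0;0 0 -120 0 0 0 0;0 0 -120 0 0 0 0")

```text
time_s: 6.88
eef_pos: [0.4605, -0.2139, 0.1564]
eef_rot: [0.001, 1.0, -0.0, 0.002]
wrist_force: [0.0, 0.2, 0.1]
opening: 0.996
grasp_force: 0.0
```

```bash
python3 look.py w3 .460 -.2125 .049; python3 - <<'E'
import cv2
im=cv2.imread("pics/w3.png"); cv2.imwrite("pics/w3c.png",cv2.resize(im[180:400,280:540],(520,440),interpolation=cv2.INTER_CUBIC))
E
```

```text
6.875 [ 0.4605 -0.2139  0.1564]
[402. 296.]
```

View pics/w3c.png

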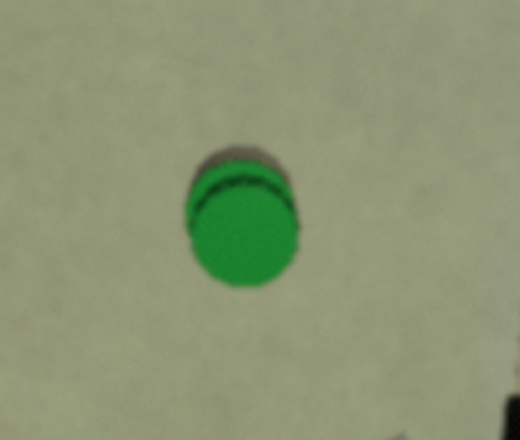

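Green lid sits seated and centred at (246,233) in the crop. Back for the blue one.

Request:
carry_out(deltas="23 -426 0 0 0 0 0;23 -426 0 0 0 0 0;23 -426 0 0 0 0 0;23 -426 0 0 0 0 0;23 -426 0 0 0 0 0;23 -426 0 0 0 0 0;23 -426 0 0 0 0 0;23 -426 0 0 0 0 0;23 -426 0 0 0 0 0;23 -426 0 0 0 0 0")

```text
time_s: 8.18
eef_pos: [0.4822, 0.2117, 0.1537]
eef_rot: [0.0, 1.0, -0.001, -0.001]
wrist_force: [-0.3, -0.5, -0.2]
opening: 1.002
grasp_force: 0.0
```

```bash
python3 look.py w4 .484 .2125 .048; python3 - <<'E'
import cv2
im=cv2.imread("pics/w4.png"); cv2.imwrite("pics/w4c.png",cv2.resize(im[180:400,280:540],(520,440),interpolation=cv2.INTER_CUBIC))
E
```

```text
8.175 [0.4822 0.2117 0.1537]
[403. 292.]
```

View pics/w4c.png

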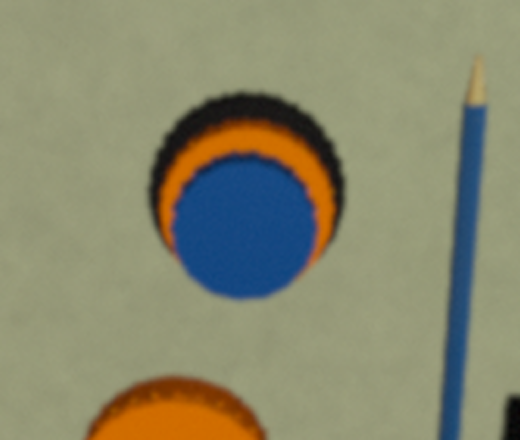

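Blue lid at (245,227) in the crop, within 1 mm of expected; orange and black concentric below.

Request:
carry_out(deltas="1 -1 50 0 0 0 0;1 -1 90 0 0 0 0;1 -1 110 0 0 0 0;1 -1 119 0 0 0 0;1 -1 119 0 0 0 0.3;1 -1 119 0 0 0 1;1 -1 119 0 0 0 1;1 -1 119 0 0 0 1;1 -1 119 0 0 0 1")

```text
time_s: 9.35
eef_pos: [0.4847, 0.214, 0.0374]
eef_rot: [-0.0, 1.0, 0.0, 0.001]
wrist_force: [-0.9, -1.9, 6.5]
opening: 0.483
grasp_force: 59.7
```

Request:
carry_out(deltas="0 0 -20 0 0 0 1;0 0 -70 0 0 0 1;168 86 -110 0 0 0 1;168 86 -110 0 0 0 1;168 86 -110 0 0 0 1;168 86 -110 0 0 0 1;168 86 -110 0 0 0 1;168 86 -110 0 0 0 1")

```text
time_s: 10.35
eef_pos: [0.65, 0.1289, 0.1452]
eef_rot: [-0.0, 1.0, 0.0, -0.001]
wrist_force: [-0.2, 0.9, 0.6]
opening: 0.481
grasp_force: 60.7
```

```bash
python3 look.py w5 .6525 .1275 .054
```

```text
10.35 [0.65   0.1289 0.1452]
[407. 298.]
```

View pics/w5.png

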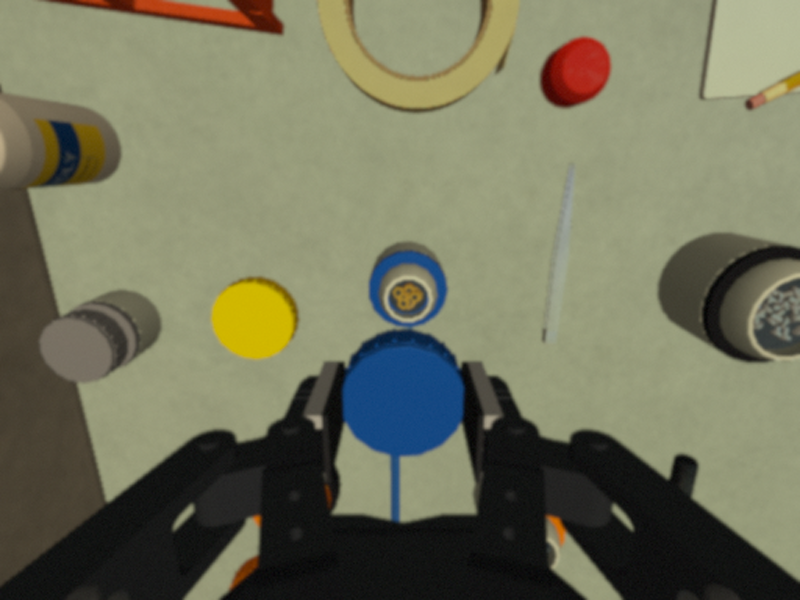

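Blue jar's rim at (407,296), the held lid's top at (403,394), black jar's rim at about (795,317).

```bash
python3 - <<'E'
from h import *
o=np.load("o_w5.npy",allow_pickle=True).item()
S=1/1.5625
print("rim",wrist(o,407*S,296*S,.054).round(4),"lid",wrist(o,403*S,394*S,.156).round(4), "jk",wrist(o,795*S,317*S,.070).round(4)) 
E
```

```text
rim [0.6538 0.1275 0.054 ] lid [0.6505 0.13   0.156 ] jk [ 0.6476 -0.0773  0.07  ]
```

Request:
carry_out(deltas="3 2 50 0 0 0 1;3 2 75 0 0 0 1;3 2 85 0 0 0 1;3 2 91 0 0 0 1;3 2 95 0 0 0 1;3 2 98 0 0 0 1;3 2 100 0 0 0 1;3 2 101 0 0 0 1;3 2 101 0 0 0 1")

```text
time_s: 11.52
eef_pos: [0.6551, 0.1259, 0.0463]
eef_rot: [0.0, 1.0, -0.0, 0.001]
wrist_force: [-2.7, -0.3, 6.8]
opening: 0.48
grasp_force: 61.5
```

Request:
carry_out(deltas="0 0 2 0 0 0 1;0 0 2 0 0 0 1;0 0 1 0 0 0 0.4;0 0 0 0 0 0 0.2;0 0 -2 0 0 0 0;0 0 -40 0 0 0 0;0 0 -90 0 0 0 0;0 0 -100 0 0 0 0;0 0 -100 0 0 0 0")

```text
time_s: 12.65
eef_pos: [0.6549, 0.1259, 0.1452]
eef_rot: [-0.0, 1.0, -0.0, 0.001]
wrist_force: [0.1, 0.7, -0.4]
opening: 0.997
grasp_force: 0.0
```

```bash
python3 look.py w6 .6538 .1275 .057; python3 - <<'E'
import cv2
im=cv2.imread("pics/w6.png"); cv2.imwrite("pics/w6c.png",cv2.resize(im[180:400,280:540],(520,440),interpolation=cv2.INTER_CUBIC))
E
```

```text
12.65 [0.6549 0.1259 0.1452]
[402. 306.]
```

View pics/w6c.png

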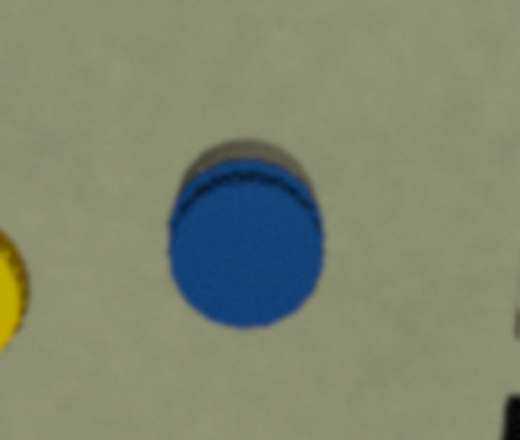

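Blue seated and centred at (247,251) in the crop. Now orange.

Request:
carry_out(deltas="-171 -87 0 0 0 0 0;-171 -87 0 0 0 0 0;-171 -87 0 0 0 0 0;-171 -87 0 0 0 0 0;-171 -87 60 0 0 0 0;-171 -87 60 0 0 0 0;-171 -87 60 0 0 0 0")

```text
time_s: 13.58
eef_pos: [0.4842, 0.2127, 0.0848]
eef_rot: [0.0, 1.0, -0.0, -0.0]
wrist_force: [0.0, 0.2, 1.6]
opening: 0.998
grasp_force: 0.0
```

Request:
carry_out(deltas="0 0 40 0 0 0 0;0 0 60 0 0 0 0;0 0 69 0 0 0 0;0 0 69 0 0 0 0.2;0 0 69 0 0 0 1;0 0 69 0 0 0 1;0 0 69 0 0 0 1;0 0 69 0 0 0 1")

```text
time_s: 14.58
eef_pos: [0.4849, 0.2131, 0.0178]
eef_rot: [-0.0, 1.0, 0.0, 0.001]
wrist_force: [-2.2, -1.1, 6.9]
opening: 0.617
grasp_force: 61.2
```

Request:
carry_out(deltas="0 0 -20 0 0 0 1;0 0 -80 0 0 0 1;-9 168 -130 0 0 0 1;-9 168 -130 0 0 0 1;-9 168 -130 0 0 0 1;-9 168 -130 0 0 0 1;-9 168 -130 0 0 0 1;-9 168 -130 0 0 0 1")

```text
time_s: 15.58
eef_pos: [0.4742, 0.0461, 0.1454]
eef_rot: [-0.0, 1.0, 0.001, -0.0]
wrist_force: [0.0, -0.1, 0.3]
opening: 0.614
grasp_force: 63.0
```

```bash
python3 look.py w7 .476 .0445 .062
```

```text
15.575 [0.4742 0.0461 0.1454]
[408. 304.]
```

View pics/w7.png

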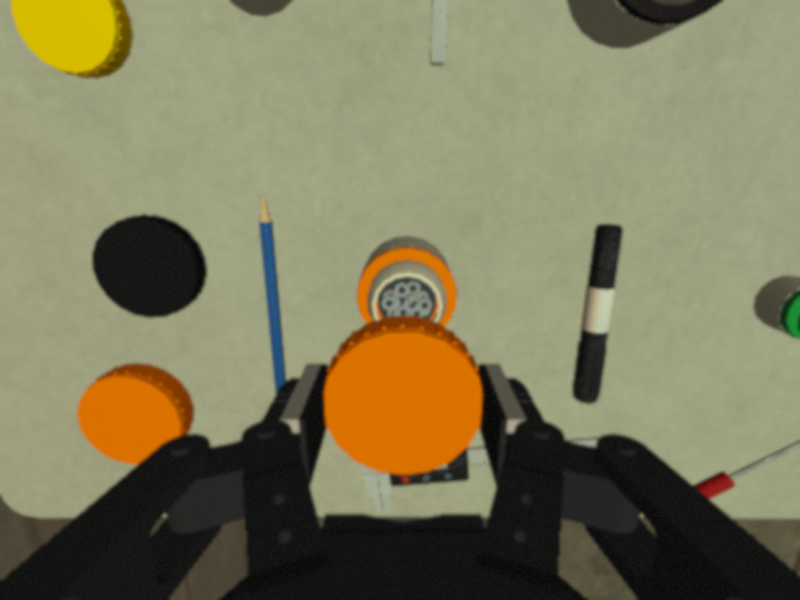

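Orange lid held at (403,395); orange jar's rim at (407,304), as expected.

Request:
carry_out(deltas="2 2 50 0 0 0 1;2 2 68 0 0 0 1;2 2 78 0 0 0 1;2 2 85 0 0 0 1;2 2 90 0 0 0 1;2 2 93 0 0 0 1;2 2 95 0 0 0 1;2 2 96 0 0 0 1;2 2 96 0 0 0 1")

```text
time_s: 16.75
eef_pos: [0.4769, 0.0429, 0.0506]
eef_rot: [0.0, 1.0, -0.0, 0.0]
wrist_force: [-2.9, 0.3, 7.8]
opening: 0.618
grasp_force: 63.9
```

Request:
carry_out(deltas="0 0 2 0 0 0 1;0 0 2 0 0 0 1;0 0 1 0 0 0 0.3;0 0 0 0 0 0 0.15;0 0 -2 0 0 0 0;0 0 -40 0 0 0 0;0 0 -90 0 0 0 0;0 0 -100 0 0 0 0;0 0 -100 0 0 0 0")

```text
time_s: 17.88
eef_pos: [0.4768, 0.0429, 0.1499]
eef_rot: [0.0, 1.0, -0.0, 0.001]
wrist_force: [-1.0, 0.3, -0.7]
opening: 1.001
grasp_force: 0.0
```

```bash
python3 look.py w8 .476 .0445 .065
```

```text
17.875 [0.4768 0.0429 0.1499]
[402. 308.]
```

View pics/w8.png

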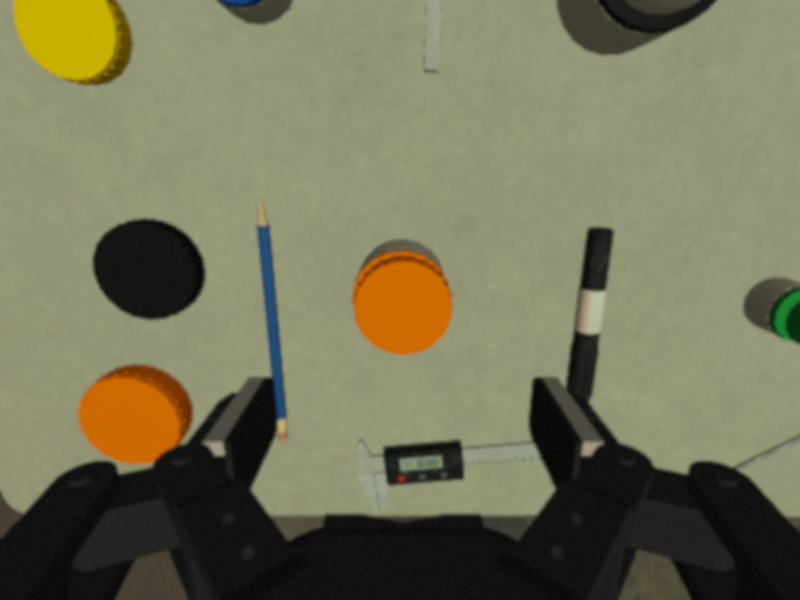

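Orange lid seated at (402,306); the black lid lies alone on the table at (149,269).

```bash
python3 - <<'E'
from h import *
o=np.load("o_w8.npy",allow_pickle=True).item()
S=1/1.5625
print("black",wrist(o,149*S,268*S,.014).round(4))
E
```

```text
black [0.486  0.2098 0.014 ]
```

Request:
carry_out(deltas="7 -170 0 0 0 0 0;7 -170 0 0 0 0 0;7 -170 0 0 0 0 0;7 -170 80 0 0 0 0;7 -170 80 0 0 0 0;7 -170 80 0 0 0 0;7 -170 80 0 0 0 0")

```text
time_s: 18.8
eef_pos: [0.4848, 0.2126, 0.0709]
eef_rot: [-0.0, 1.0, -0.001, 0.001]
wrist_force: [-0.5, -0.2, 0.6]
opening: 0.998
grasp_force: 0.0
```

Request:
carry_out(deltas="0 0 40 0 0 0 0;0 0 62 0 0 0 0;0 0 72 0 0 0 0;0 0 72 0 0 0 0.15;0 0 72 0 0 0 1;0 0 72 0 0 0 1;0 0 72 0 0 0 1;0 0 72 0 0 0 1")

```text
time_s: 19.8
eef_pos: [0.4849, 0.2131, -0.0002]
eef_rot: [-0.0, 1.0, -0.0, 0.001]
wrist_force: [-1.7, -1.2, 4.6]
opening: 0.742
grasp_force: 64.8
```

Request:
carry_out(deltas="0 0 -20 0 0 0 1;0 0 -80 0 0 0 1;0 0 -140 0 0 0 1;163 292 -155 0 0 0 1;163 292 -155 0 0 0 1;163 292 -155 0 0 0 1;163 292 -155 0 0 0 1;163 292 -155 0 0 0 1;163 292 -155 0 0 0 1;163 292 -155 0 0 0 1;163 292 -155 0 0 0 1;163 292 -155 0 0 0 1")

```text
time_s: 21.3
eef_pos: [0.6459, -0.0772, 0.1527]
eef_rot: [-0.0, 1.0, 0.001, -0.0]
wrist_force: [0.4, -0.1, -0.7]
opening: 0.74
grasp_force: 66.0
```

```bash
python3 look.py w9 .6485 -.0795 .070
```

```text
21.3 [ 0.6459 -0.0772  0.1527]
[409. 303.]
```

View pics/w9.png

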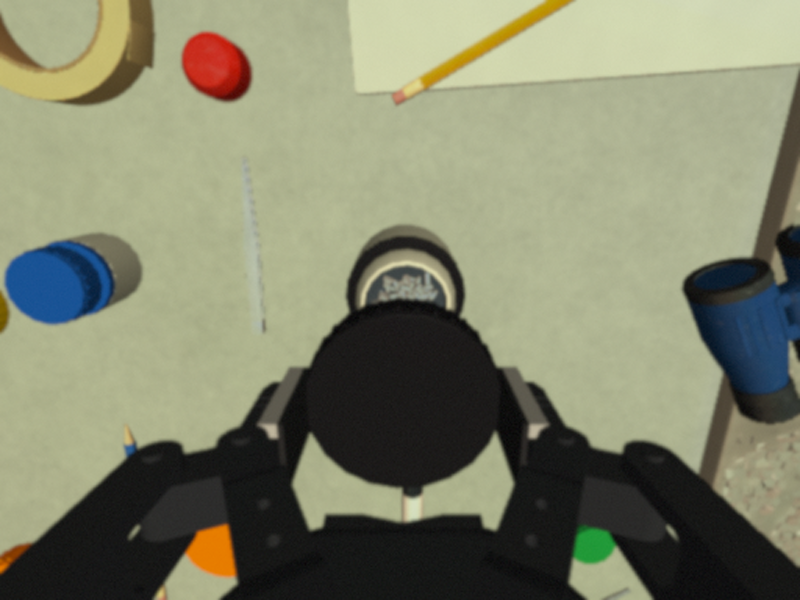

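Black lid held at (403,393); black jar's rim spans 358–454, top 261, centre about (406,307) – within 2 mm of the estimate.

Request:
carry_out(deltas="2 2 50 0 0 0 1;2 2 70 0 0 0 1;2 2 80 0 0 0 1;2 2 87 0 0 0 1;2 2 92 0 0 0 1;2 2 95 0 0 0 1;2 2 97 0 0 0 1;2 2 98 0 0 0 1;2 2 98 0 0 0 1")

```text
time_s: 22.48
eef_pos: [0.6489, -0.0808, 0.0566]
eef_rot: [-0.0, 1.0, 0.0, 0.0]
wrist_force: [-5.2, 4.6, 10.6]
opening: 0.74
grasp_force: 67.2
```

Request:
carry_out(deltas="0 0 2 0 0 0 1;0 0 2 0 0 0 1;0 0 1 0 0 0 0.2;0 0 0 0 0 0 0.1;0 0 -2 0 0 0 0;0 0 -2 0 0 0 0;0 0 -40 0 0 0 0;0 0 -90 0 0 0 0;0 0 -110 0 0 0 0;0 0 -110 0 0 0 0")

```text
time_s: 23.72
eef_pos: [0.6495, -0.0814, 0.1661]
eef_rot: [0.0, 1.0, -0.0, 0.002]
wrist_force: [-0.1, 0.2, -0.0]
opening: 0.999
grasp_force: 0.0
```

```bash
python3 look.py w10 .648 -.0795 .073
```

```text
23.725 [ 0.6495 -0.0814  0.1661]
[401. 304.]
```

View pics/w10.png

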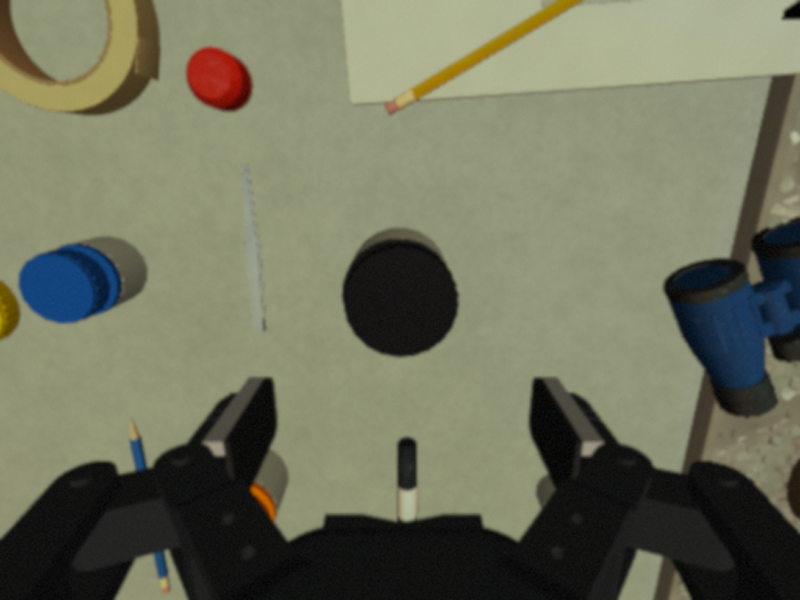

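Black lid sits round and level-looking at (401,298). As a check on height and seating, I'll press each lid's centre lightly with shut fingers, starting with black (top should be at 0.073).

Request:
carry_out(deltas="0 -1 50 0 0 0 1;0 -1 50 0 0 0 1;0 -1 50 0 0 0 1;0 -1 80 0 0 0 1;0 -1 89 0 0 0 1;0 -1 92 0 0 0 1;0 -1 94 0 0 0 1;0 -1 96 0 0 0 1;0 -1 97 0 0 0 1;0 -1 97 0 0 0 1")

```text
time_s: 25.02
eef_pos: [0.6497, -0.0804, 0.0729]
eef_rot: [0.001, 1.0, 0.0, 0.001]
wrist_force: [-11.9, 2.1, 22.3]
opening: 0.002
grasp_force: 11.1
```

Request:
carry_out(deltas="0 0 -20 0 0 0 1;0 0 -40 0 0 0 1;4 -208 -40 0 0 0 1;4 -208 -40 0 0 0 1;4 -208 -40 0 0 0 1;4 -208 -40 0 0 0 1;4 -208 -10 0 0 0 1;4 -208 9 0 0 0 1;4 -208 12 0 0 0 1;4 -208 14 0 0 0 1;4 -208 16 0 0 0 1;4 -208 17 0 0 0 1")

```text
time_s: 26.52
eef_pos: [0.6543, 0.1274, 0.0569]
eef_rot: [-0.0, 1.0, -0.001, 0.001]
wrist_force: [-15.3, 1.5, 36.8]
opening: 0.003
grasp_force: 18.6
```

Request:
carry_out(deltas="0 0 -20 0 0 0 1;0 0 -50 0 0 0 1;-178 83 -50 0 0 0 1;-178 83 -50 0 0 0 1;-178 83 -50 0 0 0 1;-178 83 -50 0 0 0 1;-178 83 -30 0 0 0 1;-178 83 -16 0 0 0 1;-178 83 -13 0 0 0 1;-178 83 -11 0 0 0 1;-178 83 -10 0 0 0 1")

```text
time_s: 27.9
eef_pos: [0.476, 0.0444, 0.0645]
eef_rot: [0.001, 1.0, 0.0, -0.0]
wrist_force: [-19.0, 0.1, 49.6]
opening: 0.001
grasp_force: 24.6
```

Request:
carry_out(deltas="0 0 -20 0 0 0 1;0 0 -45 0 0 0 1;-16 257 -45 0 0 0 1;-16 257 -45 0 0 0 1;-16 257 -45 0 0 0 1;-16 257 -45 0 0 0 1;-16 257 -45 0 0 0 1;-16 257 -15 0 0 0 1;-16 257 5 0 0 0 1;-16 257 10 0 0 0 1;-16 257 12 0 0 0 1;-16 257 14 0 0 0 1")

```text
time_s: 29.4
eef_pos: [0.4592, -0.2118, 0.0488]
eef_rot: [-0.0, 1.0, 0.0, 0.0]
wrist_force: [-8.0, 5.9, 26.9]
opening: -0.001
grasp_force: 13.8
```

All four tops are at their seated heights (0.073, 0.057, 0.065, 0.049). Retreat and take a final look.

Request:
carry_out(deltas="0 0 -20 0 0 0 1;0 0 -70 0 0 0 1;0 0 -130 0 0 0 1;-60 150 -150 0 0 0 0;-60 150 -150 0 0 0 0;-60 150 -150 0 0 0 0;-60 150 -150 0 0 0 0;-60 150 -150 0 0 0 0")

```text
time_s: 30.4
eef_pos: [0.3988, -0.3614, 0.197]
eef_rot: [-0.0, 1.0, -0.0, 0.0]
wrist_force: [0.2, 0.1, -0.1]
opening: 1.002
grasp_force: 0.0
```

```bash
python3 - <<'E'
from h import *
t=vision.camera("top"); s=vision.camera("scene")
c=lambda im,u,v:cv2.resize(im[v-30:v+30,u-30:u+30],(260,260),interpolation=cv2.INTER_CUBIC)
a=[c(t,294,138),c(t,238,213),c(t,204,136)]; b=[c(t,350,224),c(s,252,185),c(s,306,245)]
cv2.imwrite("pics/final.png",np.vstack([np.hstack(a),np.hstack(b)]))
E
```

```text
(no output)
```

View pics/final.png

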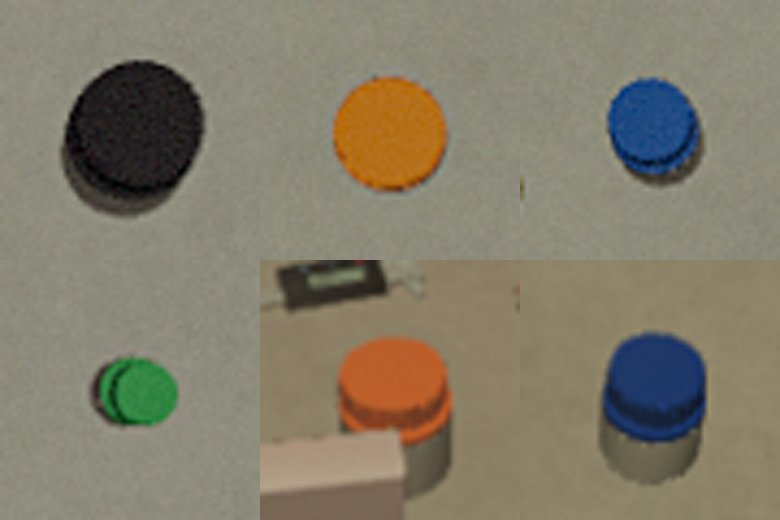

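All four jars are upright with level lids of their own colour: black at (137,128), orange at (391,132), blue at (654,122) and green at (145,390). The side views also show orange and blue sitting level.

```bash
python3 -c "
from bench import ctrl
print(ctrl.hand_in())"
```

```text
the job is handed in; nothing more can be done
None
```

All four jars are closed with the lids of their own colour, pressed down to their seated heights with no jar tipped, and the job was handed in at about 30 s of the 88 s allowed.

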